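# Free a bar from a wedge press

## Robot

A 6-joint arm with a two-finger parallel gripper is mounted at the origin on a cart in front of the work surface, level with it; the furniture and walls round the work are solid. World frame = base frame: x ahead of the robot, y to its left, z up, the work surface at z = 0. Lengths are in m, angles in rad, forces in N, time in s.
With the tool pointing down it reaches from about 0.35 to 0.975 m from the base axis. Payload 4.9 kg.
Tool frame: the origin (TCP) lies midway between the tips of the shut fingers; the grasp point (between the pads) lies 19 mm behind it; x points along the fingers, y is the direction in which the jaws open and shut, and the axes are right-handed (so a half turn about x gives the same grasp; the last joint's range is limited). The gripper opens to 85 mm and grips with 20 to 120 N. Pads are 22 mm wide; open, the fingers measure 114 mm over their backs; the gripper's body (76 mm by 85 mm) begins 54 mm behind the grasp point. The pads swing forward as they close: fully open they stand 13 mm farther back than shut.
Start: joints at [1.16, 0.053, 1.613, -0, 1.476, -0.119], TCP at [0.18, 0.599, 0.231] pointing down, gripper open.
Joint ranges: [-3.01, 3.01], [-1.01, 2.22], [0.06, 2.58], [-1.02, 4.17], [0.09, 2.62], [-3.14, 3.14]. Speed limits (rad/s): [2.57, 2.57, 3.14, 3.14, 3.14, 3.14].

## Interface

Orientations are given as a rotation vector (axis times angle).
In Python, from station import ctrl gives the robot as it stands.
- The arm moves only by the shell command python3 -m handwheel 'ROWS' [FORCE]. ROWS is JSON, a list of rows, each a list of 3 entries, a list of its own where there are three numbers: the finger opening in m, from 0 to 0.0854, then the shift along the tool's x, y, z in m, then the turn, a rotation vector about the tool's x, y, z in degrees. In form: [[claw, [dx, dy, dz], [ax, ay, az]], ...]. A call has 1 to 10 rows; each row shifts and turns the commanded pose from where the row before left it, along the tool's axes as they then stand; what a row does not reach is not made up. A row lasts 1/12 s, in which the tool goes at most 41.7 mm and 7.16 degrees, less where a joint would pass 70% of its speed; a pose out of reach is approached as far as the arm can. A call with a gripper value outside its range is refused whole. The fingers move at their own pace and stop on an object; FORCE is the grip in N (left out, the last holds). Time passes only in rows, so rows that do not move let the fingers close. It gives the time, the measured TCP pose, the force and the opening at its end, in the units of the state.
- ctrl.get_obs(): the state, without advancing time (a new reading comes with each control period).
- ctrl.get_image(name): name is "scene" or "top"; returns the picture (480x640x3 uint8, red, green, blue); there is no depth.
- ctrl.camera_params(name): a dict with "vertical_fov" (degrees; the focal length in pixels is half the picture's height over the tangent of half this angle, whatever the lens; pixels are square), "cx", "cy" (the principal point, pixels), "D" ([k1, k2, p1, p2, k3] as OpenCV has them; the pictures are not rectified), "rvec" (rotation vector, rad) and "tvec" (3), from world to camera coordinates, as OpenCV has them. Camera axes: x right, y down, z forward; pixel columns grow to the right and rows downward; lengths in m; the calibration is good to about 2 mm. A picture is of the moment at which its call begins. camera_params takes no time and is no camera call.
- ctrl.finish_job(): hands the job in, once; it reports no verdict.
Trained networks look in the newest picture that a camera, given by its name, has taken for a name from the list of things; names that differ only in an ending like _2 or _b are one class to them, and where a whole thing is asked for, a point or a joint stands for the part that bears it (a point fixed in the world has none). Each returns a list of dicts, best first, with "score" (0 to 1); they miss things now and then, are a little off and sometimes report something else, mostly with a low value. They report only what shows in the picture. A call takes as long as a camera call. They do not tell look-alikes from the thing itself.
- ctrl.look_for(thing, camera): "box" ([centre column, centre row, width, height] in pixels, round what is visible of it).
- ctrl.silhouettes(thing, camera): "mask" (480x640 bool, what is visible of it) and "box" ([centre column, centre row, width, height] in pixels, round what is visible of it).
- ctrl.tip_of(thing, camera): "centre" ([row, column] in pixels: a listed point, or the origin of a listed thing).
The state is a dict: "t": time; "q": joint angles; "dq": joint speeds; "effort": joint torques, N m; "tool_pos": TCP position; "tool_rot": TCP orientation; "contact_force": force on the tool from outside, world axes, zero at the start; "wrist_torque": the same for the moment, N m; "opening": finger opening in m.
Only numpy, scipy, OpenCV 4.12 (cv2) and the standard library are available. Lean on these libraries where they do the work, as an engineer would, in place of code of your own. Each camera call takes 0.05 s, during which the arm holds its last target.

## Task

A brass bar is clamped in the small bench press by a wooden wedge that has been driven in tight, and the press only stands on the bench: a straight pull drags it along. Hold the wedge by its head and work it loose with small alternating side pulls until it slides free, without dragging the press from its place, and lay the wedge flat on the bench, clear of the press. Then draw the bar out and lay it flat and lengthwise, wholly on the soldering brick, and push nothing else on the bench about.

Things in the scene. Friction and masses are not known exactly. Their poses are not given: they have to be found in the camera images.
- press: small dark steel press, 4 kg, unfastened: base 70 (x) x 90 (y) x 15 mm; posts 28 mm long in x at y = +-27 mm leave a channel 40 mm wide along x, open at both ends; a bridge 30 (x) x 68 (y) mm joins them, 79 mm high with bolt heads. Origin at the centre of the base's underside, z up. In the channel, upwards: sprung bed, bar, brass pad, wedge, sloping jaw. The wedge leaves towards +x, the bar towards -x
- jaw (a point): point on the press axis between pad (24 x 30 mm) and jaw (20 x 38 mm), 47 mm above the bench, where the wedge is squeezed with about 75 N, falling evenly to almost nothing as it comes out 42 mm. Friction about 0.6: a straight pull takes about 80 N, but the press slides at about 23 N. Swung level about this point, 0.1 rad each way (room for 0.15), the wedge yields about 1 mm a swing to a light pull, later more
- wedge: wooden wedge 115 (x) x 24 (y) mm, 60 g, flat underside with the origin at its centre, x from thin end (8 mm thick) to head, z up. At the start it is in the press, axes alike, origin 27.5 mm towards +x of the press centre, underside 42 mm above the bench. It must come out 60 mm to be clear of the bridge, 65 mm to be clear of the base
- wedge_head (a point): centre of the wedge's head, 10 mm above its underside and 40 mm towards +x of its origin; the head is 35 mm long, 24 mm wide and 20 mm high, to be gripped across its width (y)
- bar: brass bar 105 (x) x 22 (y) x 10 mm, 190 g, origin at the centre of its underside, x lengthwise, z up. At the start clamped in the press, axes alike, origin 22.5 mm towards -x of the press centre, underside 24 mm above the bench; 40 mm stick out beyond the base at -x. The bed lifts it 4.5 mm as the wedge comes out. It must be drawn out 65 mm towards -x to clear the base
- bar_end (a point): middle of the end of the bar that sticks out: 32 mm towards -x of its origin, 5 mm above its underside; grip here across the 22 mm width (y)
- solder_brick: brown soldering brick, a flat slab 105 (x) x 206 (y, lengthwise) x 18 mm, lying loose on the bench; origin at the centre of its underside, z up. The bench around press and brick, from 0.38 to 0.62 m ahead of the robot and from 0.1 m to its right to 0.46 m to its left, is flat and bare but for the things listed here
- flux_jar: bystander: small closed glass jar with blue cap, 38 mm across, 54 mm high, loose, beside the press; origin at the centre of its underside
- pumice_jar: bystander: closed glass jar with pale cap, 48 mm across, 52 mm high, loose, at the other side of the press; origin at the centre of its underside
- loupe: bystander: folded loupe, 24 x 32 x 19 mm, loose; origin at the centre of its underside
- wax_lump: bystander: yellow-brown lump of wax, 41 x 50 x 19 mm, loose; origin at the centre of its underside
- rawhide_mallet: bystander: mallet with wooden handle lying along its y axis, 228 mm long; head 73 (x) x 39 mm across at y = +90 mm, 39 mm high; handle 24 mm wide; loose; origin under its middle
- borax_dish: bystander: round pale dish, 62 mm across, 18 mm high, loose; origin at the centre of its underside
There are look-alikes about, which are no part of the job. Of the things that look like the wedge, the larger one is meant.

How it is judged:
By the outcome, as a careful person would: the job done as asked, in the order asked, and still so for the second after the job is handed in, with the robot touching nothing.
It also fails if it takes over 72 s, if anything falls off the work surface, if the arm or the gripper's body presses on something with over 40 N, if the wrist force passes 120 N, or if a joint passes its speed limit or range.

## Working session

There is one attempt and no reset: what is moved stays moved. The work goes in short steps, Python scripts to look and compute and a shell command to move; the robot and the scene stay as the last step left them, time stands still between calls to the robot, and variables do not carry over. Pictures are saved under pics/ and viewed, and the job is handed in when it is done.

```bash
ls; mkdir -p pics; python3 - <<'E'
from station import ctrl
import cv2,numpy as np
for n in ("scene","top"):
    im=ctrl.get_image(n); cv2.imwrite(f"pics/{n}0.png",im[:,:,::-1])
    print(n,ctrl.camera_params(n))
print(ctrl.get_obs())
E
```

```text
pics
scene {'vertical_fov': 53.11854673290058, 'cx': 320.55990732939466, 'cy': 244.76761756166414, 'D': array([-0.1137504,  0.       ,  0.       ,  0.       ,  0.       ]), 'rvec': array([ 0.79542238, -2.27558536,  1.42580388]), 'tvec': array([0.50371185, 0.12503741, 0.9774404 ])}
top {'vertical_fov': 49.51045456186167, 'cx': 317.0720777323648, 'cy': 240.49591620925702, 'D': array([-0.06165502,  0.        ,  0.        ,  0.        ,  0.        ]), 'rvec': array([ 2.12687307, -2.11732465,  0.18204411]), 'tvec': array([0.20725281, 0.47323991, 1.12819563])}
{'t': 0.1, 'q': array([ 1.15998144e+00,  5.33424207e-02,  1.61415312e+00, -3.44888323e-06,
        1.47600644e+00, -1.19007390e-01]), 'dq': array([ 0.00154886, -0.00178243, -0.00426458, -0.00075896, -0.00071845,
       -0.00076846]), 'effort': array([ 1.19692227e-04, -3.94906461e+01, -3.71363926e+01, -5.77649757e-05,
        3.96544041e-03,  2.52710851e-05]), 'tool_pos': array([0.1795804 , 0.59805601, 0.23015612]), 'tool_rot': array([ 0.22760111,  1.55913112, -0.23050569]), 'contact_force': array([-0.48600796,  0.30729442, -0.10272252]), 'wrist_torque': array([ 0.02895621,  0.01371861, -0.00965055]), 'opening': 0.08576347386760105}
```

View pics/scene0.png

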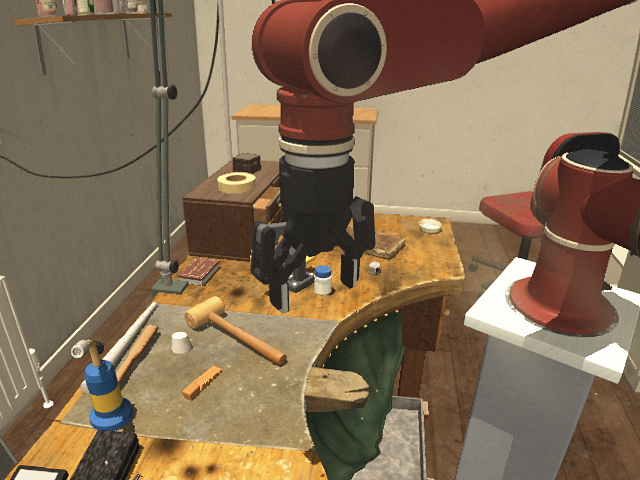

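View pics/top0.png

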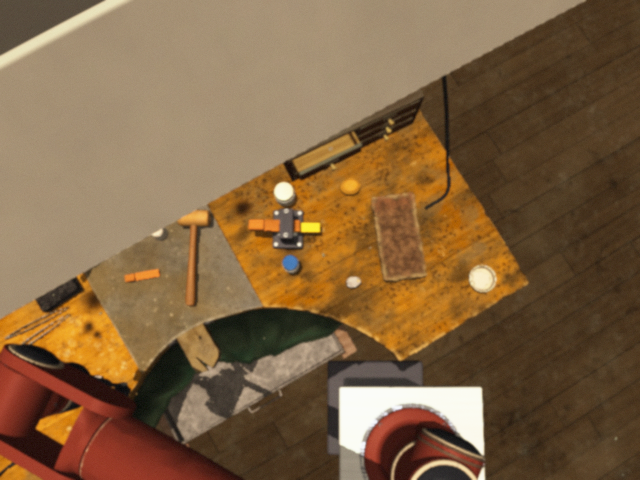

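```bash
cat > h.py <<'E'
import cv2,numpy as np
from station import ctrl
def cam(n):
    p=ctrl.camera_params(n); f=240/np.tan(np.radians(p["vertical_fov"]/2))
    K=np.array([[f,0,p["cx"]],[0,f,p["cy"]],[0,0,1.]]); return K,p["D"],p["rvec"],p["tvec"]
def w(n,uv,z):
    K,D,r,t=cam(n); uv=np.array(uv,float).reshape(-1,1,2)
    d=cv2.undistortPoints(uv,K,D).reshape(-1,2); R=cv2.Rodrigues(r)[0]; C=-R.T@t
    d=np.c_[d,np.ones(len(d))]@R; return C+d*((z-C[2])/d[:,2])[:,None]
def proj(n,P):
    K,D,r,t=cam(n); return cv2.projectPoints(np.array(P,float).reshape(-1,1,3),r,t,K,D)[0].reshape(-1,2)
def crop(n,x0,y0,x1,y1,s,fn):
    im=ctrl.get_image(n); c=im[y0:y1,x0:x1,::-1]; cv2.imwrite(fn,cv2.resize(c,None,fx=s,fy=s,interpolation=cv2.INTER_CUBIC)); return im
E
python3 - <<'E'
from h import *
np.set_printoptions(precision=4,suppress=True)
im=crop("top",235,160,435,300,4,"pics/t1.png")
for n in ["press","jaw","wedge","wedge_head","bar","bar_end","solder_brick","flux_jar","pumice_jar","loupe","wax_lump"]:
    r=ctrl.tip_of(n,"top")
    z={"press":0,"jaw":.047,"wedge":.042,"wedge_head":.052,"bar":.024,"bar_end":.029}.get(n,0)
    for e in r[:2]: print(n,round(e["score"],2),e["centre"],w("top",e["centre"][::-1],z)[0])
R=cv2.Rodrigues(cam("top")[2])[0]; print(-R.T@cam("top")[3]); R=cv2.Rodrigues(cam("scene")[2])[0];print(-R.T@cam("scene")[3])
E
```

```text
press 0.67 [231.0, 288.7] [0.5028 0.2766 0.    ]
jaw 0.66 [226.4, 287.5] [0.5039 0.2763 0.047 ]
wedge 0.92 [228.9, 274.2] [0.499  0.3068 0.042 ]
wedge 0.84 [273.8, 144.0] [0.395  0.5989 0.042 ]
wedge_head 0.79 [277.5, 131.5] [0.3853 0.6233 0.052 ]
wedge_head 0.73 [228.5, 254.7] [0.4978 0.3498 0.052 ]
bar 0.67 [226.5, 298.1] [0.5086 0.2535 0.024 ]
bar 0.42 [279.6, 479.2] [ 0.3871 -0.1585  0.024 ]
bar_end 0.53 [227.8, 310.6] [0.5046 0.2245 0.029 ]
solder_brick 0.58 [237.7, 394.3] [0.4877 0.0291 0.    ]
flux_jar 0.53 [266.7, 293.1] [0.4184 0.2651 0.    ]
flux_jar 0.16 [194.3, 282.6] [0.5918 0.2925 0.    ]
pumice_jar 0.64 [193.8, 279.1] [0.593  0.3008 0.    ]
loupe 0.59 [282.3, 352.8] [0.3827 0.127  0.    ]
wax_lump 0.57 [190.8, 351.0] [0.6009 0.1297 0.    ]
[0.2613 0.1973 1.1969]
[-0.1095  0.9616  0.5368]
```

View pics/t1.png

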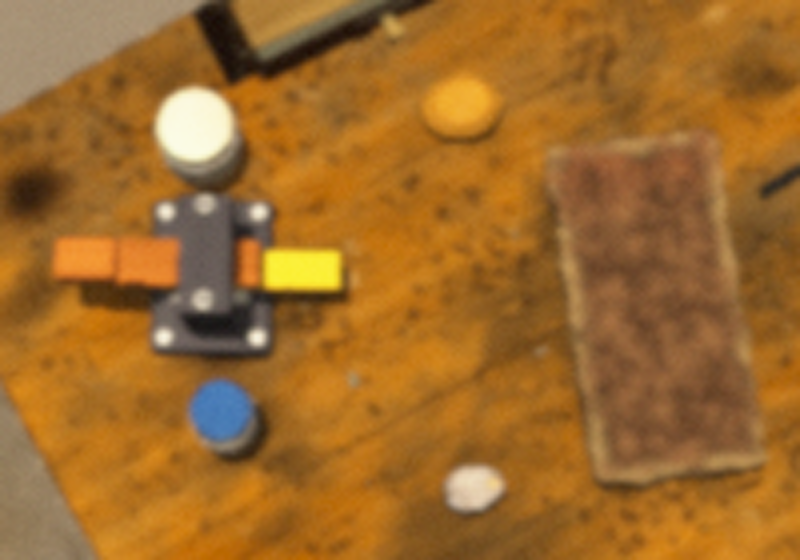

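```bash
python3 - <<'E'
from h import *
np.set_printoptions(precision=4,suppress=True)
c=lambda L:[(235+(a+.5)/4-.5,160+(b+.5)/4-.5) for a,b in L]
B=w("top",c([(167,212),(259,212),(163,337),(256,338)]),.018); print(B,B.mean(0))
print("yaw",[np.degrees(np.arctan2(*(B[a]-B[b])[[0,1]]*[1,1])) for a,b in((0,1),(2,3))])
print("head",w("top",c([(53,238),(55,280),(115,240),(116,283)]),.062))
print("bar",w("top",c([(343,251),(341,291)]),.034))
print("brick",w("top",c([(549,150),(716,133),(764,464),(601,484)]),.018))
print("flux",w("top",c([(222,410)]),.054),"pum",w("top",c([(196,125)]),.052))
E
```

```text
[[0.5427 0.3048 0.018 ]
 [0.5428 0.2512 0.018 ]
 [0.4688 0.3056 0.018 ]
 [0.4684 0.2521 0.018 ]] [0.5057 0.2784 0.018 ]
yaw [np.float64(-0.15544105309001086), np.float64(0.4106026953412423)]
head [[0.5171 0.3644 0.062 ]
 [0.4931 0.3626 0.062 ]
 [0.516  0.3296 0.062 ]
 [0.4915 0.3284 0.062 ]]
bar [[0.5163 0.2022 0.034 ]
 [0.493  0.2032 0.034 ]]
brick [[ 0.5806  0.082   0.018 ]
 [ 0.5914 -0.0161  0.018 ]
 [ 0.3966 -0.038   0.018 ]
 [ 0.385   0.0552  0.018 ]]
flux [[0.4215 0.2688 0.054 ]] pum [[0.5855 0.2862 0.052 ]]
```

```bash
cat >> h.py <<'E'
from scipy.spatial.transform import Rotation as Ro
np.set_printoptions(precision=4,suppress=True)
def st(tgt=None,ydir=None):
    """tgt: TCP world target; ydir: desired world direction (xy) of tool z"""
    o=ctrl.get_obs(); R=Ro.from_rotvec(o["tool_rot"]); M=R.as_matrix()
    print("t",round(o["t"],2),"pos",o["tool_pos"],"F",o["contact_force"],"tq",o["wrist_torque"],"op",round(o["opening"],4)); print(M,"q",o["q"])
    if tgt is not None:
        print("shift tool",1000*(M.T@(np.array(tgt)-o["tool_pos"])))
    if ydir is not None:
        x=np.array([0,0,-1.]); z=np.array([*ydir,0.]);z/=np.linalg.norm(z); y=np.cross(z,x)
        T=np.c_[x,y,z]; print("turn tool deg",np.degrees(Ro.from_matrix(M.T@T).as_rotvec()))
E
python3 - <<'E'
from h import *
st([.505,.346,.15],(0,1)); st([.505,.346,.15],(0,-1))
E
```

```text
t 0.7 pos [0.1798 0.5986 0.2314] F [-0.1444 -0.3428  0.574 ] tq [-0.0273  0.0444 -0.014 ] op 0.0856
[[ 0.0001  0.2877  0.9577]
 [ 0.0001  0.9577 -0.2877]
 [-1.      0.0001  0.0001]] q [ 1.16    0.0526  1.6129 -0.      1.476  -0.119 ]
shift tool [  81.3774 -148.3722  384.09  ]
turn tool deg [-106.718     0.0086   -0.0021]
t 0.7 pos [0.1798 0.5986 0.2314] F [-0.1444 -0.3428  0.574 ] tq [-0.0273  0.0444 -0.014 ] op 0.0856
[[ 0.0001  0.2877  0.9577]
 [ 0.0001  0.9577 -0.2877]
 [-1.      0.0001  0.0001]] q [ 1.16    0.0526  1.6129 -0.      1.476  -0.119 ]
shift tool [  81.3774 -148.3722  384.09  ]
turn tool deg [73.282  -0.0019 -0.008 ]
```

```bash
python3 -m handwheel '[[0.05,[0,-14.8e-3,0.038],[0,0,0]],[0.05,[0,-0.0148,0.0384],[0,0,0]],[0.05,[0,-0.0148,0.0384],[0,0,0]],[0.05,[0,-0.0148,0.0384],[0,0,0]],[0.05,[0,-0.0148,0.0384],[0,0,0]],[0.05,[0,-0.0148,0.0384],[0,0,0]],[0.05,[0,-0.0148,0.0384],[0,0,0]],[0.05,[0,-0.0148,0.0384],[0,0,0]],[0.05,[0,-0.0148,0.0384],[0,0,0]],[0.05,[0,-0.0148,0.0384],[0,0,0]]]' 60
python3 -m handwheel '[[0.05,[0.008,0,0],[7,0,0]],[0.05,[0.008,0,0],[7,0,0]],[0.05,[0.008,0,0],[7,0,0]],[0.05,[0.008,0,0],[7,0,0]],[0.05,[0.008,0,0],[7,0,0]],[0.05,[0.008,0,0],[7,0,0]],[0.05,[0.008,0,0],[7,0,0]],[0.05,[0.008,0,0],[7,0,0]],[0.05,[0.008,0,0],[7,0,0]],[0.05,[0.008,0,0],[7,0,0]]]'
python3 - <<'E'
from h import *
st([.505,.346,.044],(0,-1))
E
```

```text
t: 1.53
tool_pos: [0.506, 0.345, 0.2316]
tool_rot: [0.229, 1.558, -0.229]
contact_force: [0.1, 0.5, 0.9]
opening: 0.0501
t: 2.37
tool_pos: [0.5046, 0.3465, 0.151]
tool_rot: [1.171, 1.233, -1.171]
contact_force: [0.1, 0.3, 0.4]
opening: 0.0501
t 2.37 pos [0.5046 0.3465 0.151 ] F [0.0806 0.3486 0.4463] tq [0.0031 0.0031 0.0487] op 0.0501
[[ 0.0001  0.9987  0.0512]
 [ 0.      0.0512 -0.9987]
 [-1.      0.0001 -0.    ]] q [ 0.4801  0.0837  1.7175 -0.      1.3403  0.429 ]
shift tool [106.9813   0.32     0.4893]
turn tool deg [ 2.9335 -0.0021 -0.0078]
```

```bash
python3 -m handwheel '[[0.05,[0.02,0,0],[3,0,0]],[0.05,[0.02,0,0],[0,0,0]],[0.05,[0,0,0],[0,0,0]]]'
python3 - <<'E'
from h import *
st([.505,.346,.044],(0,-1))
crop("scene",220,200,420,340,4,"pics/s1.png")
print(ctrl.tip_of("wedge_head","scene"),ctrl.tip_of("press","scene"))
print(proj("scene",[[.505,.3635,.052],[.517,.3635,.042],[.493,.3635,.062],[.505,.278,0]]))
E
```

```text
t: 2.62
tool_pos: [0.5019, 0.345, 0.1066]
tool_rot: [1.2, 1.214, -1.213]
contact_force: [-0.3, -0.3, -1.1]
opening: 0.0501
t 2.62 pos [0.5019 0.345  0.1066] F [-0.2875 -0.3281 -1.1276] tq [-0.0664  0.0207 -0.0454] op 0.0501
[[-0.0071  1.      0.0049]
 [-0.0037  0.0049 -1.    ]
 [-1.     -0.0071  0.0037]] q [ 0.4801  0.1269  1.7497 -0.      1.273   0.4752]
shift tool [62.5717  3.5253 -1.1842]
turn tool deg [0.2809 0.2119 0.4059]
[{'centre': [390.1, 193.9], 'score': 0.98}, {'centre': [269.8, 265.6], 'score': 0.82}, {'centre': [259.8, 305.1], 'score': 0.19}] [{'centre': [278.9, 288.7], 'score': 0.57}]
[[262.9184 274.9366]
 [258.9596 277.331 ]
 [266.9713 272.4854]
 [291.121  280.5837]]
```

View pics/s1.png

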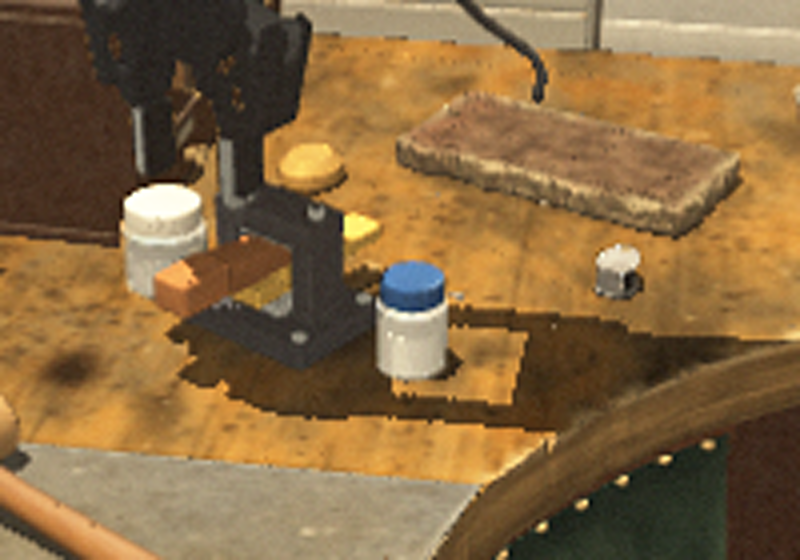

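```bash
python3 -m handwheel '[[0.05,[0,0,0],[0,0,0]]]'
python3 - <<'E'
from h import *
st([.505,.346,.044],(0,-1))
E
```

```text
t: 2.85
tool_pos: [0.5056, 0.347, 0.1132]
tool_rot: [1.208, 1.211, -1.203]
contact_force: [0.0, 0.0, 0.3]
opening: 0.0501
t 2.85 pos [0.5056 0.347  0.1132] F [0.0016 0.0087 0.2634] tq [-0.0617 -0.0405 -0.0308] op 0.0501
[[ 0.0024  1.      0.005 ]
 [ 0.0013  0.005  -1.    ]
 [-1.      0.0024 -0.0013]] q [0.4802 0.1223 1.7429 0.     1.2736 0.4751]
shift tool [69.1542 -0.7584  1.0786]
turn tool deg [ 0.2888 -0.0739 -0.1393]
```

```bash
python3 -m handwheel '[[0.05,[0.02,0,0],[0,0,0]],[0.05,[0.02,0,0],[0,0,0]],[0.05,[0.015,0,0],[0,0,0]],[0.05,[0.009,0,0],[0,0,0]],[0.05,[0.003,0,0],[0,0,0]],[0.05,[0,0,0],[0,0,0]],[0.05,[0,0,0],[0,0,0]]]'
python3 - <<'E'
from h import *
st([.505,.346,.044],(0,-1))
crop("scene",220,200,420,340,4,"pics/s2.png")
E
```

```text
t: 3.43
tool_pos: [0.5055, 0.3469, 0.0457]
tool_rot: [1.207, 1.211, -1.204]
contact_force: [-0.9, -0.6, 0.2]
opening: 0.0502
t 3.43 pos [0.5055 0.3469 0.0457] F [-0.8833 -0.6389  0.2163] tq [ 0.0456 -0.0303 -0.0335] op 0.0502
[[ 0.0018  1.      0.0049]
 [ 0.0009  0.0049 -1.    ]
 [-1.      0.0018 -0.0009]] q [ 0.4802  0.2042  1.7756 -0.      1.1597  0.4753]
shift tool [ 1.6677 -0.4944  0.9175]
turn tool deg [ 0.2804 -0.0537 -0.1046]
```

View pics/s2.png

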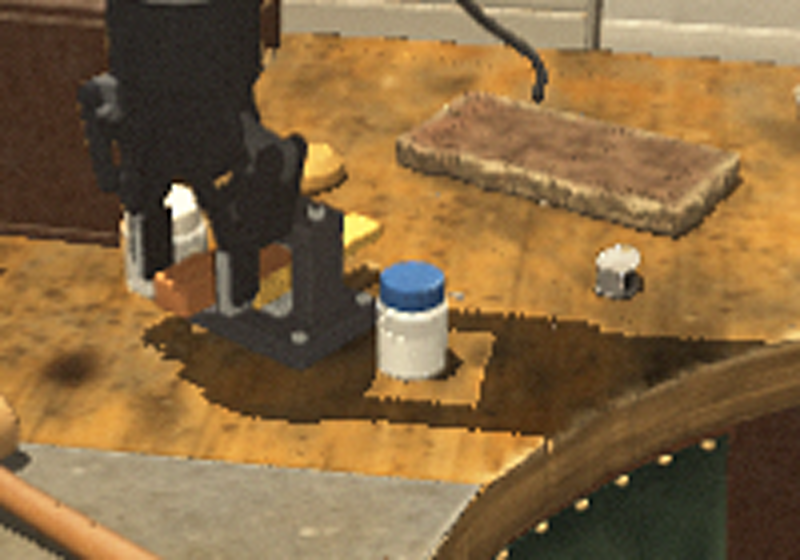

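```bash
python3 -m handwheel '[[0.01,[0.001,0,0],[0,0,0]],[0.01,[0,0,0],[0,0,0]],[0.01,[0,0,0],[0,0,0]],[0.01,[0,0,0],[0,0,0]]]' 80
python3 - <<'E'
from h import *
st([.505,.346,.044],(0,-1))
E
```

```text
t: 3.82
tool_pos: [0.5064, 0.3471, 0.0449]
tool_rot: [1.208, 1.21, -1.202]
contact_force: [4.6, 1.3, 1.2]
opening: 0.0219
t 3.82 pos [0.5064 0.3471 0.0449] F [4.6111 1.2584 1.217 ] tq [ 0.1366 -0.6297  0.1439] op 0.0219
[[ 0.0042  1.      0.0053]
 [ 0.0016  0.0052 -1.    ]
 [-1.      0.0042 -0.0016]] q [ 0.48    0.2057  1.7755 -0.0006  1.156   0.475 ]
shift tool [ 0.847  -1.3644  1.0948]
turn tool deg [ 0.3009 -0.0909 -0.2398]
```

```bash
python3 -m handwheel '[[0.01,[0,0.0067,-0.0012],[5.5,0,0]],[0.01,[0,0,0],[0,0,0]],[0.01,[0,-0.0067,-0.0002],[-5.5,0,0]],[0.01,[0,-0.0067,-0.0002],[-5.5,0,0]],[0.01,[0,0,0],[0,0,0]],[0.01,[0,0,0],[0,0,0]]]'
python3 - <<'E'
from h import *
st([.505,.346,.044],(0,-1))
crop("scene",220,200,420,340,4,"pics/s3.png")
E
```

```text
t: 4.32
tool_pos: [0.4991, 0.3481, 0.0447]
tool_rot: [1.133, 1.254, -1.13]
contact_force: [3.3, -4.0, 5.3]
opening: 0.0219
t 4.32 pos [0.4991 0.3481 0.0447] F [ 3.2816 -4.0372  5.2587] tq [-0.7322 -0.5436  0.3859] op 0.0219
[[ 0.0032  0.9946  0.1041]
 [-0.0011  0.1041 -0.9946]
 [-1.      0.003   0.0014]] q [ 0.488   0.1958  1.7872 -0.0026  1.1562  0.3848]
shift tool [0.7103 5.6455 2.7497]
turn tool deg [ 5.9748  0.0704 -0.1779]
```

View pics/s3.png

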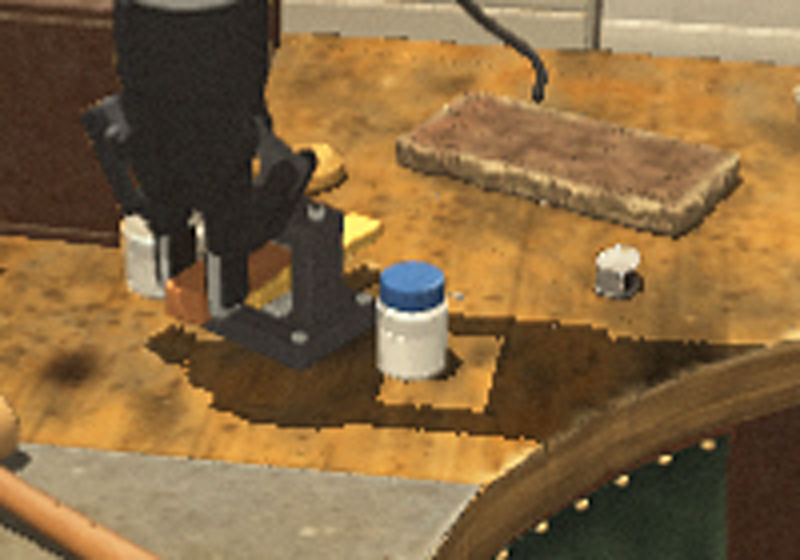

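```bash
python3 -m handwheel '[[0.01,[0,0.0068,-0.0003],[5.5,0,0]],[0.01,[0,0.0068,-0.0003],[5.5,0,0]],[0.01,[0,0,0],[0,0,0]],[0.01,[0,-0.0068,-0.0003],[-5.5,0,0]],[0.01,[0,-0.0068,-0.0003],[-5.5,0,0]],[0.01,[0,0,0],[0,0,0]],[0.01,[0,0.0069,-0.0003],[5.5,0,0]],[0.01,[0,0.0069,-0.0003],[5.5,0,0]],[0.01,[0,0,0],[0,0,0]],[0.01,[0,0,0],[0,0,0]]]'
python3 - <<'E'
from h import *
st([.505,.346,.044],(0,-1))
E
```

```text
t: 5.2
tool_pos: [0.5123, 0.3517, 0.0447]
tool_rot: [1.274, 1.164, -1.276]
contact_force: [-0.7, -4.6, 9.0]
opening: 0.0221
t 5.2 pos [0.5123 0.3517 0.0447] F [-0.7493 -4.6169  8.955 ] tq [-1.0246  0.0309 -0.1837] op 0.0221
[[ 0.0003  0.996  -0.0897]
 [-0.0017 -0.0897 -0.996 ]
 [-1.      0.0005  0.0017]] q [ 0.4827  0.2248  1.7532 -0.0018  1.1641  0.5733]
shift tool [ 0.7466 -6.757   6.3774]
turn tool deg [-5.1476  0.0968 -0.0222]
```

```bash
python3 -m handwheel '[[0.01,[-0.0006,-0.007,-0.0004],[-5.6,0,0]],[0.01,[-0.0001,-0.007,-0.0004],[-5.6,0,0]],[0.01,[0,0,0],[0,0,0]],[0.01,[-0.0001,0.0072,-0.0005],[5.6,0,0]],[0.01,[-0.0001,0.0072,-0.0005],[5.6,0,0]],[0.01,[0,0,0],[0,0,0]],[0.01,[-0.0001,-0.0073,-0.0005],[-5.6,0,0]],[0.01,[-0.0001,-0.0073,-0.0005],[-5.6,0,0]],[0.01,[0,0,0],[0,0,0]]]'
python3 - <<'E'
from h import *
st([.505,.346,.044],(0,-1))
E
```

```text
t: 5.95
tool_pos: [0.4975, 0.3556, 0.0451]
tool_rot: [1.125, 1.256, -1.129]
contact_force: [1.1, -7.0, 6.2]
opening: 0.0223
t 5.95 pos [0.4975 0.3556 0.0451] F [ 1.0773 -6.9844  6.2436] tq [-1.3197 -0.3545  0.1098] op 0.0223
[[ 0.001   0.9939  0.1101]
 [-0.004   0.1101 -0.9939]
 [-1.      0.0005  0.0041]] q [ 0.5007  0.2038  1.7772 -0.0043  1.1617  0.3922]
shift tool [ 1.1641  6.363  10.3336]
turn tool deg [ 6.3183  0.2323 -0.044 ]
```

```bash
python3 -m handwheel '[[0.01,[-0.0003,0.0076,-0.0005],[5.6,0,0]],[0.01,[-0.0001,0.0076,-0.0005],[5.6,0,0]],[0.01,[0,0,0],[0,0,0]],[0.01,[-0.0001,-0.0078,-0.0006],[-5.6,0,0]],[0.01,[-0.0001,-0.0078,-0.0006],[-5.6,0,0]],[0.01,[0,0,0],[0,0,0]],[0.01,[-0.0001,0.008,-0.0006],[5.6,0,0]],[0.01,[-0.0001,0.008,-0.0006],[5.6,0,0]],[0.01,[0,0,0],[0,0,0]]]'
python3 - <<'E'
from h import *
st([.505,.346,.044],(0,-1))
E
```

```text
t: 6.7
tool_pos: [0.5131, 0.361, 0.0455]
tool_rot: [1.273, 1.162, -1.281]
contact_force: [0.1, -8.2, 7.9]
opening: 0.0221
t 6.7 pos [0.5131 0.361  0.0455] F [ 0.0705 -8.1751  7.9434] tq [-1.3862  0.2252 -0.2053] op 0.0221
[[-0.0024  0.9957 -0.093 ]
 [-0.0044 -0.093  -0.9957]
 [-1.     -0.0019  0.0046]] q [ 0.4959  0.2386  1.7354 -0.003   1.1717  0.5902]
shift tool [ 1.5392 -6.6159 15.7054]
turn tool deg [-5.3347  0.2608  0.1227]
```

```bash
python3 -m handwheel '[[0.01,[-0.0005,-0.0082,-0.0006],[-5.6,0,0]],[0.01,[-0.0001,-0.0082,-0.0006],[-5.6,0,0]],[0.01,[0,0,0],[0,0,0]],[0.01,[-0.0001,0.0084,-0.0006],[5.6,0,0]],[0.01,[-0.0001,0.0084,-0.0006],[5.6,0,0]],[0.01,[0,0,0],[0,0,0]],[0.01,[-0.0001,-0.0086,-0.0006],[-5.6,0,0]],[0.01,[-0.0001,-0.0086,-0.0006],[-5.6,0,0]],[0.01,[0,0,0],[0,0,0]]]'
python3 - <<'E'
from h import *
st([.505,.346,.044],(0,-1))
crop("scene",220,200,420,340,4,"pics/s4.png")
crop("top",235,160,435,300,4,"pics/t4.png")
E
```

```text
t: 7.45
tool_pos: [0.4958, 0.3666, 0.0461]
tool_rot: [1.123, 1.256, -1.13]
contact_force: [0.6, -8.4, 4.1]
opening: 0.0221
t 7.45 pos [0.4958 0.3666 0.0461] F [ 0.5917 -8.3828  4.0621] tq [-1.5007 -0.3698  0.2149] op 0.0221
[[ 0.0001  0.9939  0.1107]
 [-0.0056  0.1107 -0.9938]
 [-1.     -0.0005  0.0056]] q [ 0.5183  0.2142  1.7631 -0.0053  1.167   0.4095]
shift tool [ 2.2279  6.9033 21.4811]
turn tool deg [6.3554 0.3202 0.012 ]
```

View pics/t4.png

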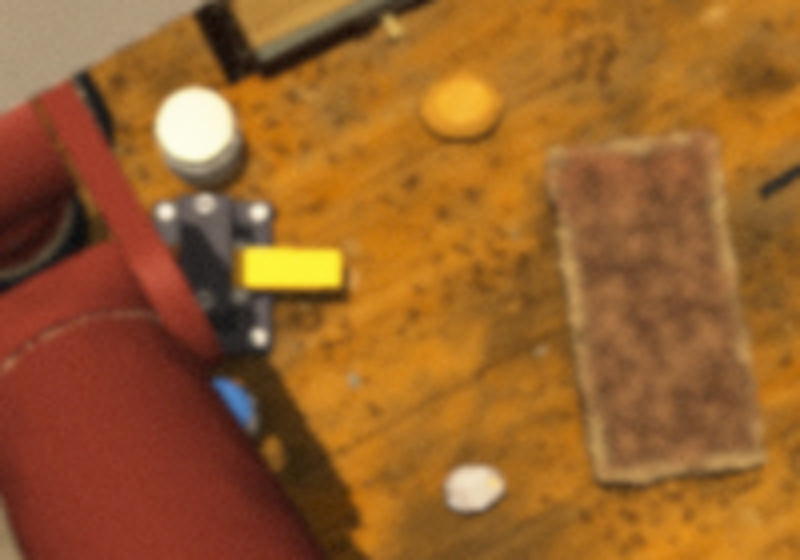

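View pics/s4.png

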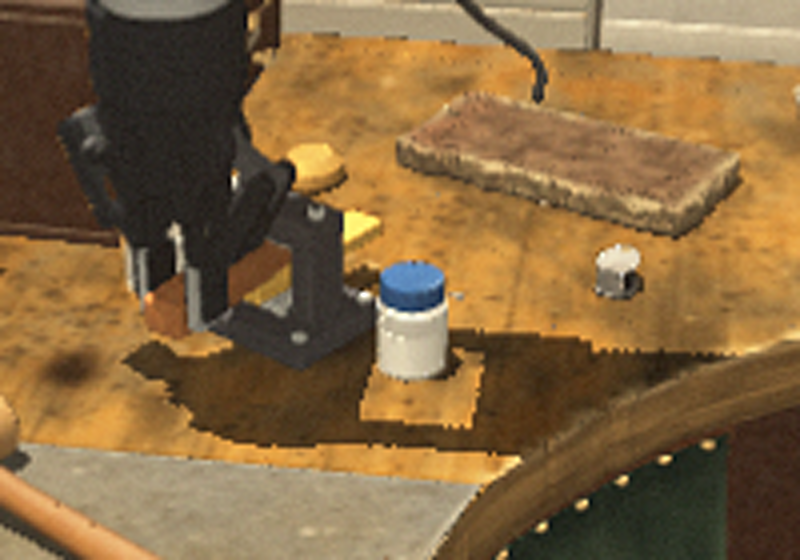

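```bash
python3 -m handwheel '[[0.01,[-0.0004,0.0087,-0.0006],[5.5,0,0]],[0.01,[-0.0001,0.0087,-0.0006],[5.5,0,0]],[0.01,[0,0,0],[0,0,0]],[0.01,[-0.0001,-0.0089,-0.0007],[-5.5,0,0]],[0.01,[-0.0001,-0.0089,-0.0007],[-5.5,0,0]],[0.01,[0,0,0],[0,0,0]],[0.01,[-0.0001,0.0091,-0.0007],[5.5,0,0]],[0.01,[-0.0001,0.0091,-0.0007],[5.5,0,0]],[0.01,[0,0,0],[0,0,0]]]'
python3 - <<'E'
from h import *
st([.505,.346,.044],(0,-1))
E
```

```text
t: 8.3
tool_pos: [0.5133, 0.3733, 0.0464]
tool_rot: [1.269, 1.164, -1.281]
contact_force: [-1.4, -7.0, 4.0]
opening: 0.0224
t 8.3 pos [0.5133 0.3733 0.0464] F [-1.4363 -7.0433  3.9583] tq [-1.3754  0.2178 -0.2164] op 0.0224
[[-0.0041  0.9959 -0.0899]
 [-0.0052 -0.0899 -0.9959]
 [-1.     -0.0036  0.0055]] q [ 0.5127  0.254   1.7152 -0.0027  1.1785  0.6038]
shift tool [ 2.571  -5.835  27.9328]
turn tool deg [-5.1564  0.3071  0.22  ]
```

```bash
python3 -m handwheel '[[0.01,[-0.0003,-0.0094,-0.0008],[-5.5,0,0]],[0.01,[-0.0001,-0.0094,-0.0008],[-5.5,0,0]],[0.01,[0,0,0],[0,0,0]],[0.01,[-0.0001,0.0096,-0.0008],[5.5,0,0]],[0.01,[-0.0001,0.0096,-0.0008],[5.5,0,0]],[0.01,[0,0,0],[0,0,0]],[0.01,[-0.0001,-0.0099,-0.0008],[-5.5,0,0]],[0.01,[-0.0001,-0.0099,-0.0008],[-5.5,0,0]],[0.01,[0,0,0],[0,0,0]]]'
python3 - <<'E'
from h import *
st([.505,.346,.044],(0,-1))
E
```

```text
t: 9.05
tool_pos: [0.4935, 0.3811, 0.0472]
tool_rot: [1.123, 1.257, -1.13]
contact_force: [2.4, -6.4, 2.5]
opening: 0.022
t 9.05 pos [0.4935 0.3811 0.0472] F [ 2.3859 -6.4411  2.4625] tq [-1.2416 -0.4764  0.2655] op 0.022
[[-0.0005  0.9938  0.1112]
 [-0.0049  0.1112 -0.9938]
 [-1.     -0.001   0.0049]] q [ 0.5401  0.2276  1.7451 -0.0043  1.1718  0.4303]
shift tool [ 3.4059  7.4953 36.1406]
turn tool deg [6.3845 0.2811 0.0446]
```

```bash
python3 -m handwheel '[[0.01,[-0.0003,0.0101,-0.001],[5.5,0,0]],[0.01,[-0.0001,0.0101,-0.001],[5.5,0,0]],[0.01,[0,0,0],[0,0,0]],[0.01,[-0.0001,-0.0103,-0.001],[-5.5,0,0]],[0.01,[-0.0001,-0.0103,-0.001],[-5.5,0,0]],[0.01,[0,0,0],[0,0,0]],[0.01,[-0.0001,0.0106,-0.001],[5.8,0,0]],[0.01,[0,0,-0.001],[0,0,0]],[0.01,[0,0,-0.001],[0,0,0]]]'
python3 - <<'E'
from h import *
st([.505,.346,.044],(0,-1))
crop("scene",220,200,420,340,4,"pics/s5.png")
E
```

```text
t: 9.8
tool_pos: [0.5042, 0.3933, 0.0482]
tool_rot: [1.205, 1.212, -1.206]
contact_force: [-0.1, 0.1, -0.7]
opening: 0.0219
t 9.8 pos [0.5042 0.3933 0.0482] F [-0.1162  0.0774 -0.6982] tq [-0.01    0.025   0.0169] op 0.0219
[[-0.0009  1.      0.005 ]
 [ 0.0003  0.005  -1.    ]
 [-1.     -0.0009 -0.0003]] q [0.5458 0.2583 1.7067 0.0008 1.1772 0.5405]
shift tool [ 4.1344  0.5501 47.2885]
turn tool deg [ 0.2843 -0.0188  0.0519]
```

View pics/s5.png

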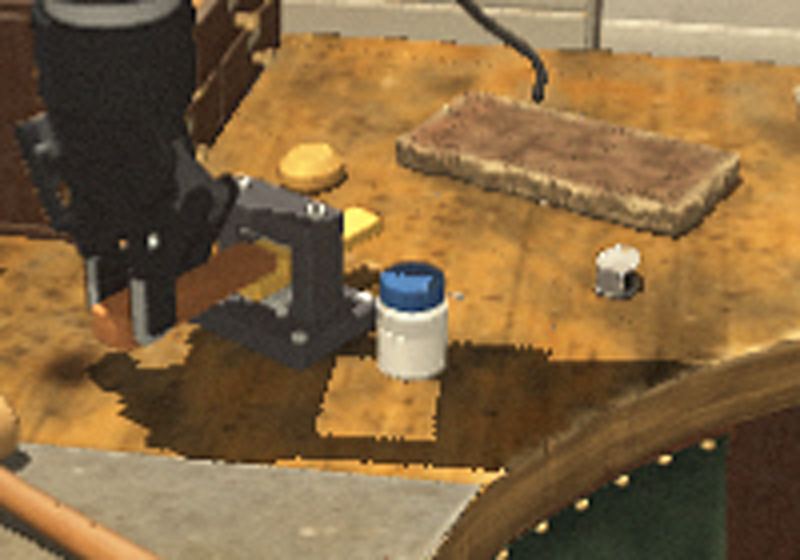

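```bash
python3 -m handwheel '[[0.01,[-0.0005,0,-0.010],[0,0,0]],[0.01,[-0.0005,0,-0.012],[0,0,0]],[0.01,[0,0,-0.012],[0,0,0]],[0.01,[0,0,-0.005],[0,0,0]],[0.01,[0.0,-0.015,0],[0,0,0]],[0.01,[0.01,-0.015,0],[0,0,0]],[0.01,[0.015,0,0],[0,0,0]],[0.01,[0.010,0,0],[0,0,0]],[0.01,[0.003,0,0],[0,0,0]],[0.01,[0,0,0],[0,0,0]]]'
python3 - <<'E'
from h import *
st([.475,.43,.004],(0,-1))
crop("scene",200,200,400,340,4,"pics/s6.png")
E
```

```text
t: 10.68
tool_pos: [0.4739, 0.4313, 0.0095]
tool_rot: [1.204, 1.211, -1.21]
contact_force: [0.7, 0.3, -0.4]
opening: 0.0221
t 10.68 pos [0.4739 0.4313 0.0095] F [ 0.6751  0.3138 -0.4277] tq [ 0.0202  0.0563 -0.0334] op 0.0221
[[-0.0025  1.      0.003 ]
 [-0.002   0.003  -1.    ]
 [-1.     -0.0025  0.002 ]] q [ 0.6225  0.3145  1.7123 -0.0002  1.118   0.6195]
shift tool [5.4942 1.1577 1.3135]
turn tool deg [0.1742 0.1156 0.1431]
```

View pics/s6.png

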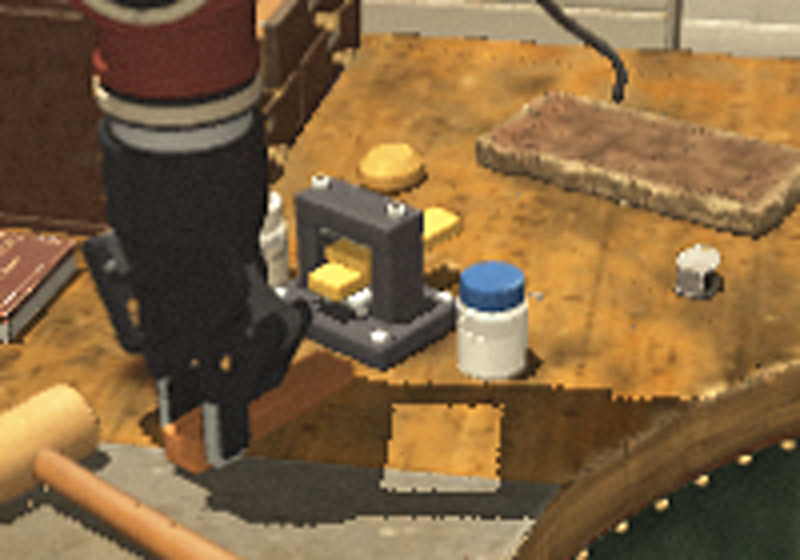

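```bash
python3 -m handwheel '[[0.01,[0.003,0,0],[0,0,0]],[0.01,[0,0,0],[0,0,0]],[0.01,[0,0,0],[0,0,0]]]'; python3 -m handwheel '[[0.01,[0.0015,0,0],[0,0,0]],[0.01,[0,0,0],[0,0,0]]]'
```

```text
t: 10.98
tool_pos: [0.475, 0.4322, 0.009]
tool_rot: [1.208, 1.21, -1.206]
contact_force: [0.3, -0.1, -0.3]
opening: 0.022
t: 11.15
tool_pos: [0.4746, 0.4321, 0.0073]
tool_rot: [1.207, 1.211, -1.207]
contact_force: [-0.3, 0.1, -1.0]
opening: 0.0219
```

```bash
python3 -m handwheel '[[0.01,[0.0022,0,0],[0,0,0]],[0.01,[0,0,0],[0,0,0]]]'; python3 -m handwheel '[[0.01,[0.0012,0,0],[0,0,0]],[0.01,[0,0,0],[0,0,0]]]'
python3 - <<'E'
from h import *
crop("scene",200,240,300,330,7,"pics/s7.png")
E
```

```text
t: 11.32
tool_pos: [0.4742, 0.4319, 0.0046]
tool_rot: [1.206, 1.211, -1.207]
contact_force: [-0.9, -0.5, -0.2]
opening: 0.0222
t: 11.48
tool_pos: [0.4742, 0.4319, 0.0034]
tool_rot: [1.206, 1.211, -1.207]
contact_force: [-1.0, -0.0, -0.7]
opening: 0.0219
```

View pics/s7.png

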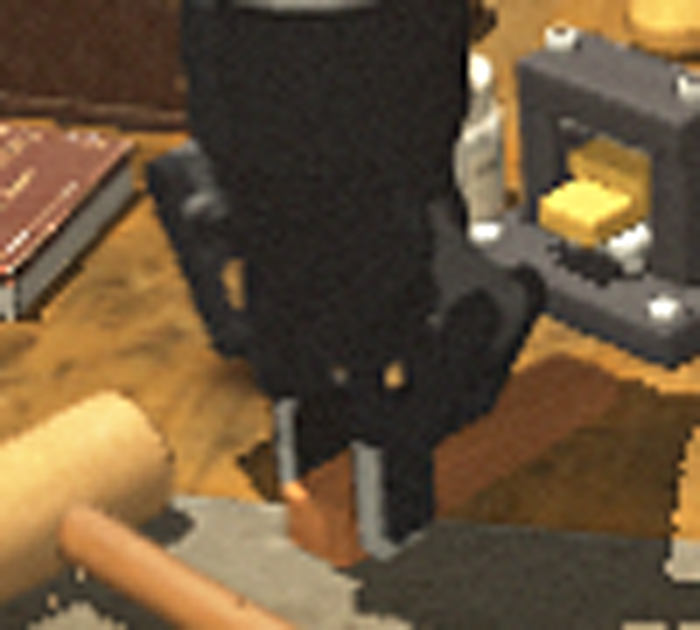

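```bash
python3 -m handwheel '[[0.01,[0.001,0,0],[0,0,0]],[0.01,[0,0,0],[0,0,0]]]'; python3 -m handwheel '[[0.038,[0,0,0],[0,0,0]],[0.038,[0,0,0],[0,0,0]],[0.038,[0,0,0],[0,0,0]]]'
```

```text
t: 11.7
tool_pos: [0.4746, 0.4322, 0.003]
tool_rot: [1.207, 1.211, -1.207]
contact_force: [-0.5, -0.5, 0.4]
opening: 0.0218
t: 11.95
tool_pos: [0.4744, 0.4321, 0.0027]
tool_rot: [1.207, 1.211, -1.207]
contact_force: [-0.6, -0.1, 0.8]
opening: 0.0378
```

```bash
python3 -m handwheel '[[0.045,[-0.03,0,0],[0,0,0]],[0.045,[-0.04,0,0],[0,0,0]],[0.045,[-0.04,0.01,0],[0,0,0]],[0.045,[-0.02,0.01,0.035],[0,0,0]],[0.045,[0,0.01,0.038],[0,0,0]],[0.045,[0,0,0.038],[0,0,0]],[0.045,[0,0,0.038],[0,0,0]],[0.045,[0,0,0.038],[0,0,0]],[0.045,[0,0,0.02],[0,0,0]],[0.045,[0,0,0],[0,0,0]]]'
python3 - <<'E'
from h import *
st([.505,.2235,.031],(0,-1))
crop("scene",180,180,440,360,3,"pics/s8.png")
crop("top",175,160,435,300,3,"pics/t8.png")
E
```

```text
t: 12.78
tool_pos: [0.505, 0.2217, 0.1326]
tool_rot: [1.209, 1.208, -1.211]
contact_force: [-1.3, 0.4, 0.0]
opening: 0.0448
t 12.78 pos [0.505  0.2217 0.1326] F [-1.2898  0.3775  0.0161] tq [ 0.0305 -0.0075 -0.0623] op 0.0448
[[-0.0001  1.     -0.001 ]
 [-0.0013 -0.001  -1.    ]
 [-1.     -0.0001  0.0013]] q [ 0.2793 -0.0396  1.8752 -0.0012  1.3065  0.2807]
shift tool [101.6096  -0.0369  -1.9154]
turn tool deg [-0.0589  0.0719  0.0034]
```

View pics/s8.png

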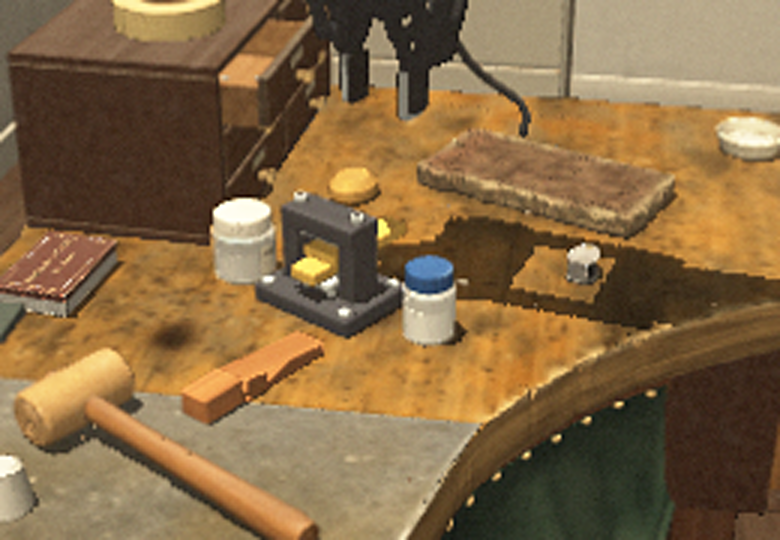

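View pics/t8.png

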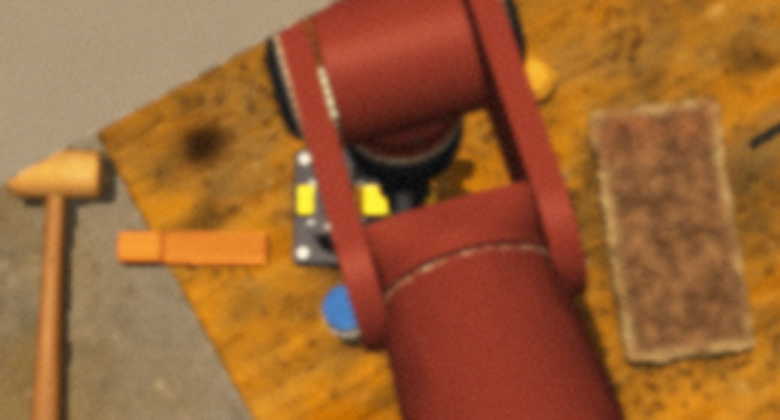

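```bash
python3 -m handwheel '[[0.045,[0.03,0,0],[0,0,0]],[0.045,[0.03,0,0],[0,0,0]],[0.045,[0.02,0,0],[0,0,0]],[0.045,[0.012,0,0],[0,0,0]],[0.045,[0.006,0,0],[0,0,0]],[0.045,[0,0,0],[0,0,0]],[0.045,[0,0,0],[0,0,0]]]'
python3 - <<'E'
from h import *
st([.505,.2225,.031],(0,-1))
crop("scene",240,180,380,300,5,"pics/s9.png")
E
```

```text
t: 13.47
tool_pos: [0.5058, 0.2259, 0.0356]
tool_rot: [1.207, 1.21, -1.205]
contact_force: [-0.7, -0.7, 0.8]
opening: 0.0446
t 13.47 pos [0.5058 0.2259 0.0356] F [-0.7404 -0.7287  0.8209] tq [0.0003 0.028  0.0036] op 0.0446
[[ 0.0013  1.      0.0039]
 [ 0.0005  0.0039 -1.    ]
 [-1.      0.0013 -0.0005]] q [0.2857 0.09   1.9231 0.0001 1.1271 0.2817]
shift tool [ 4.6086 -0.809   3.4139]
turn tool deg [ 0.2237 -0.0275 -0.0748]
```

View pics/s9.png

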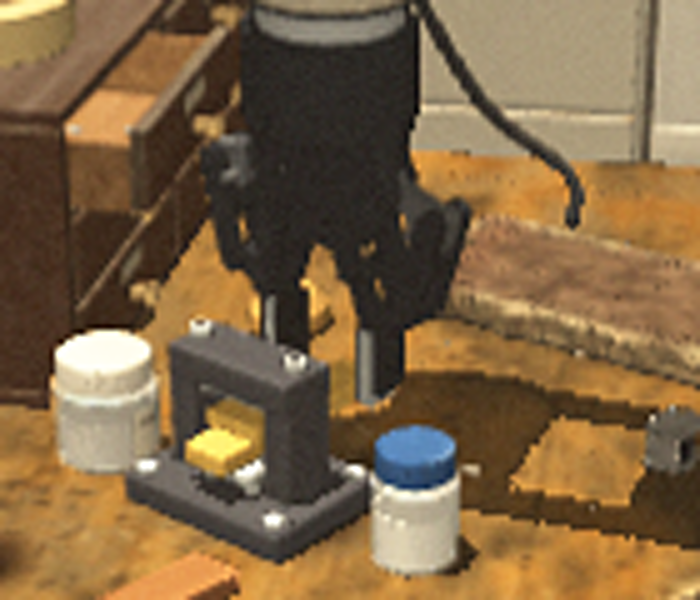

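```bash
python3 -m handwheel '[[0.045,[0.0045,-0.0005,0.003],[0,0,0]],[0.045,[0,0,0],[0,0,0]],[0.01,[0,0,0],[0,0,0]],[0.01,[0,0,0],[0,0,0]],[0.01,[0,0,0],[0,0,0]],[0.01,[0,0,0],[0,0,0]]]' 60
python3 -m handwheel '[[0.01,[0,0,0.003],[0,0,0]],[0.01,[0,0,0.003],[0,0,0]],[0.01,[0,0,0.002],[0,0,0]]]'
python3 - <<'E'
from h import *
st([.505,.1425,.031],(0,-1))
E
```

```text
t: 14.02
tool_pos: [0.505, 0.2221, 0.0308]
tool_rot: [1.207, 1.21, -1.206]
contact_force: [-0.5, -1.5, 2.3]
opening: 0.0202
t: 14.27
tool_pos: [0.5049, 0.2144, 0.0306]
tool_rot: [1.208, 1.211, -1.206]
contact_force: [0.0, 3.3, 1.8]
opening: 0.0202
t 14.27 pos [0.5049 0.2144 0.0306] F [0.0022 3.3009 1.7503] tq [ 0.5095 -0.0058  0.0026] op 0.0202
[[ 0.0008  1.      0.0029]
 [ 0.0012  0.0029 -1.    ]
 [-1.      0.0008 -0.0012]] q [0.2654 0.0857 1.9376 0.001  1.1171 0.262 ]
shift tool [-0.4993 -0.1266 71.8897]
turn tool deg [ 0.1687 -0.068  -0.0473]
```

```bash
python3 -m handwheel '[[0.01,[0,0,0.007],[0,0,0]],[0.01,[0,0,0.009],[0,0,0]],[0.01,[0,0,0.009],[0,0,0]],[0.01,[0,0,0.009],[0,0,0]],[0.01,[0,0,0.009],[0,0,0]],[0.01,[0,0,0.009],[0,0,0]],[0.01,[0,0,0.009],[0,0,0]],[0.01,[0,0,0.009],[0,0,0]],[0.01,[0,0,0],[0,0,0]]]'
python3 - <<'E'
from h import *
st([.505,.1425,.031],(0,-1))
crop("scene",180,180,440,360,3,"pics/s10.png")
E
```

```text
t: 15.02
tool_pos: [0.5043, 0.1422, 0.0296]
tool_rot: [1.207, 1.21, -1.209]
contact_force: [-0.8, -0.4, -1.6]
opening: 0.0197
t 15.02 pos [0.5043 0.1422 0.0296] F [-0.8029 -0.3705 -1.6339] tq [-0.0894  0.0122 -0.0369] op 0.0197
[[-0.0012  1.      0.0016]
 [-0.0011  0.0016 -1.    ]
 [-1.     -0.0012  0.0011]] q [ 0.1333  0.033   1.9949 -0.001   1.1151  0.1322]
shift tool [-1.3766  0.6763 -0.2506]
turn tool deg [0.0897 0.0612 0.0694]
```

View pics/s10.png

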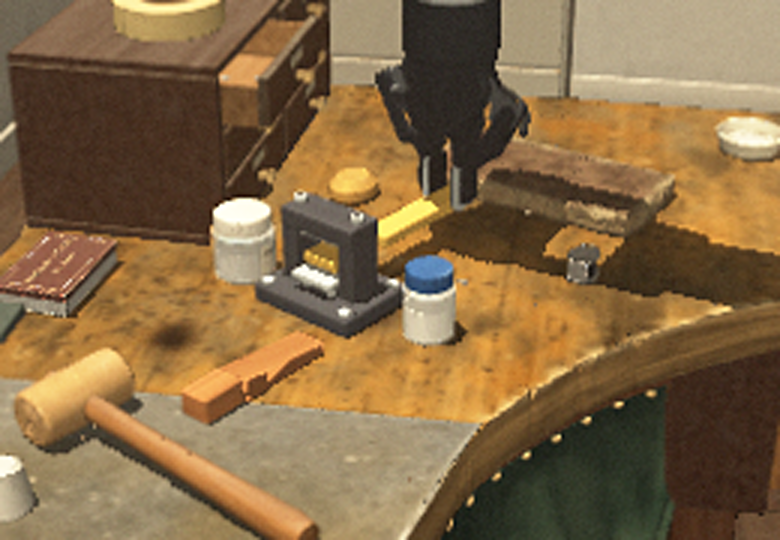

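```bash
python3 -m handwheel '[[0.01,[-0.015,0,0.002],[0,0,0]],[0.01,[-0.02,0,0.005],[0,0,0]],[0.01,[-0.02,-0.008,0.02],[0,0,0]],[0.01,[0,-0.02,0.03],[0,0,0]],[0.01,[0,-0.02,0.03],[0,0,0]],[0.01,[0,0,0.03],[0,0,0]],[0.01,[0,0,0.008],[0,0,0]],[0.01,[0,0,0],[5,0,0]],[0.01,[0,0,0],[7,0,0]],[0.01,[0,0,0],[7,0,0]]]'
python3 -m handwheel '[[0.01,[0,0,0],[7,0,0]],[0.01,[0,0,0],[7,0,0]],[0.01,[0,0,0],[7,0,0]],[0.01,[0,0,0],[7,0,0]],[0.01,[0,0,0],[7,0,0]],[0.01,[0,0,0],[7,0,0]],[0.01,[0,0,0],[7,0,0]],[0.01,[0,0,0],[7,0,0]],[0.01,[0,0,0],[5,0,0]],[0.01,[0,0,0],[0,0,0]]]'
python3 - <<'E'
from h import *
st([.456,.017,.021],(-.992,-.124))
crop("top",235,160,435,300,4,"pics/t11.png")
crop("scene",240,180,440,320,4,"pics/s11.png")
E
```

```text
t: 15.9
tool_pos: [0.4574, 0.0191, 0.0853]
tool_rot: [1.452, 1.032, -1.451]
contact_force: [-0.6, -0.1, -1.1]
opening: 0.0202
t: 16.73
tool_pos: [0.4574, 0.0195, 0.0852]
tool_rot: [2.129, 0.189, -2.129]
contact_force: [0.6, 0.3, -1.6]
opening: 0.0198
t 16.73 pos [0.4574 0.0195 0.0852] F [ 0.6133  0.3123 -1.619 ] tq [-0.0249  0.0362  0.0203] op 0.0198
[[-0.0002  0.1759 -0.9844]
 [ 0.0003 -0.9844 -0.1759]
 [-1.     -0.0004  0.0001]] q [-0.1204 -0.2213  2.1242  0.0003  1.2389  1.2734]
shift tool [64.1619  2.2279  1.7752]
turn tool deg [3.0078 0.0065 0.0201]
```

View pics/t11.png

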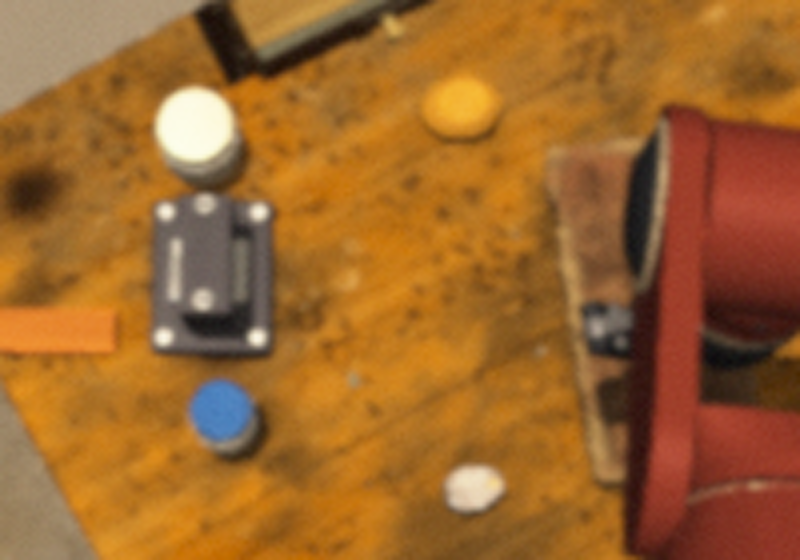

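View pics/s11.png

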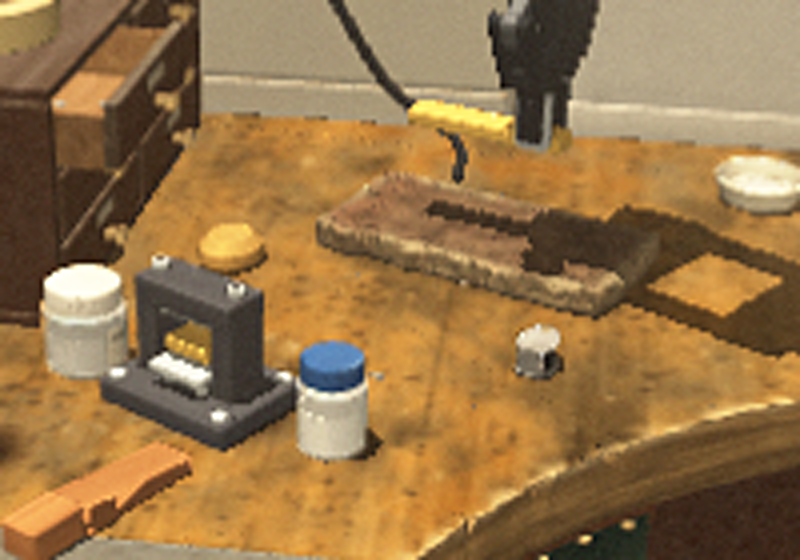

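```bash
python3 -m handwheel '[[0.01,[0.02,0.0022,0.0018],[3,0,0]],[0.01,[0.02,0,0],[0,0,0]],[0.01,[0.012,0,0],[0,0,0]],[0.01,[0.006,0,0],[0,0,0]],[0.01,[0.002,0,0],[0,0,0]],[0.01,[0,0,0],[0,0,0]],[0.01,[0,0,0],[0,0,0]]]'
python3 -m handwheel '[[0.01,[0.002,0,0],[0,0,0]],[0.01,[0,0,0],[0,0,0]],[0.01,[0,0,0],[0,0,0]]]'
python3 - <<'E'
from h import *
st([.456,.017,.021],(-.992,-.124))
crop("scene",310,190,440,290,6,"pics/s12.png")
E
```

```text
t: 17.42
tool_pos: [0.4566, 0.0165, 0.0261]
tool_rot: [2.158, 0.136, -2.155]
contact_force: [-0.2, 0.1, -0.9]
opening: 0.0198
t: 17.67
tool_pos: [0.4563, 0.0165, 0.0237]
tool_rot: [2.158, 0.135, -2.155]
contact_force: [-0.5, 0.0, -2.0]
opening: 0.02
t 17.67 pos [0.4563 0.0165 0.0237] F [-0.4677  0.0148 -1.9788] tq [ 0.0905  0.0588 -0.0664] op 0.02
[[ 0.001   0.1252 -0.9921]
 [-0.0001 -0.9921 -0.1252]
 [-1.      0.0002 -0.001 ]] q [-0.1271 -0.1243  2.1578  0.      1.1071  1.3181]
shift tool [ 2.7446 -0.5366  0.1884]
turn tool deg [ 0.0646 -0.0576 -0.0123]
```

View pics/s12.png

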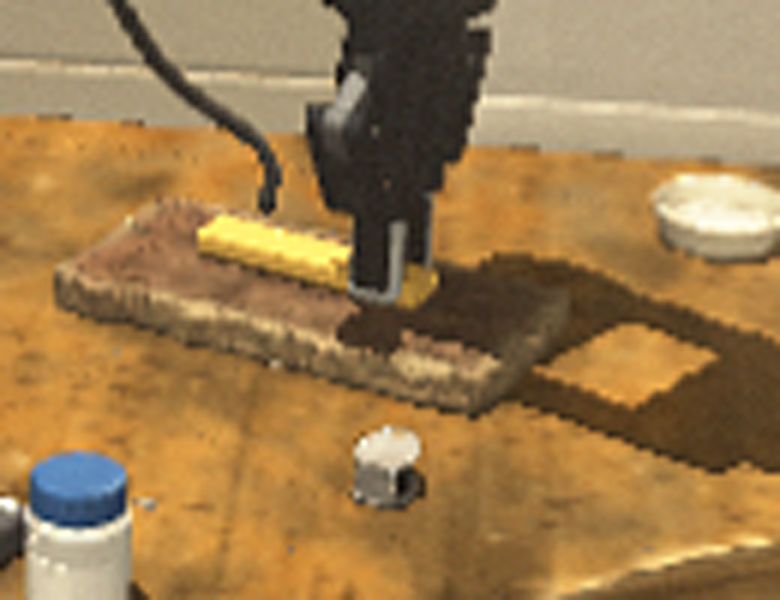

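```bash
python3 -m handwheel '[[0.01,[0.0015,0,0],[0,0,0]],[0.01,[0,0,0],[0,0,0]],[0.01,[0,0,0],[0,0,0]]]'
python3 -m handwheel '[[0.01,[0.001,0,0],[0,0,0]],[0.01,[0,0,0],[0,0,0]]]'
```

```text
t: 17.97
tool_pos: [0.4557, 0.0165, 0.0216]
tool_rot: [2.157, 0.135, -2.157]
contact_force: [-0.9, 0.9, -0.7]
opening: 0.02
t: 18.13
tool_pos: [0.456, 0.0165, 0.0208]
tool_rot: [2.157, 0.135, -2.156]
contact_force: [-0.4, -0.6, -0.4]
opening: 0.0196
```

```bash
python3 -m handwheel '[[0.01,[0.0006,0,0],[0,0,0]],[0.01,[0,0,0],[0,0,0]]]'
python3 -m handwheel '[[0.036,[0,0,0],[0,0,0]],[0.036,[0,0,0],[0,0,0]],[0.036,[0,0,0],[0,0,0]]]'
python3 -m handwheel '[[0.036,[-0.01,0,0],[0,0,0]],[0.036,[-0.03,0,0],[0,0,0]],[0.036,[-0.04,0,0],[0,0,0]],[0.036,[-0.04,0,0],[0,0,0]],[0.036,[-0.03,0,0.03],[0,0,0]],[0.036,[-0.03,0.03,0],[0,0,0]],[0.036,[0,0.04,0],[0,0,0]],[0.036,[0,0.04,0],[0,0,0]],[0.036,[0,0.04,0],[0,0,0]],[0.036,[0,0.04,0],[0,0,0]]]'
python3 - <<'E'
from h import *
st()
crop("top",150,130,470,350,2.5,"pics/t13.png")
crop("scene",170,180,450,390,2.8,"pics/s13.png")
E
```

```text
t: 18.3
tool_pos: [0.456, 0.0165, 0.0208]
tool_rot: [2.156, 0.135, -2.157]
contact_force: [-4.2, 1.1, 5.7]
opening: 0.0202
t: 18.55
tool_pos: [0.456, 0.0165, 0.0202]
tool_rot: [2.157, 0.135, -2.156]
contact_force: [-0.3, -0.5, 0.1]
opening: 0.0361
t: 19.38
tool_pos: [0.4503, -0.177, 0.2005]
tool_rot: [2.158, 0.134, -2.154]
contact_force: [0.2, 1.0, -0.1]
opening: 0.0359
t 19.38 pos [ 0.4503 -0.177   0.2005] F [ 0.2264  1.046  -0.0776] tq [ 0.0366 -0.0222  0.0082] op 0.0359
[[ 0.0023  0.1252 -0.9921]
 [-0.0011 -0.9921 -0.1252]
 [-1.      0.0014 -0.0021]] q [-0.5286 -0.277   1.9679  0.0002  1.4481  0.9166]
```

View pics/t13.png

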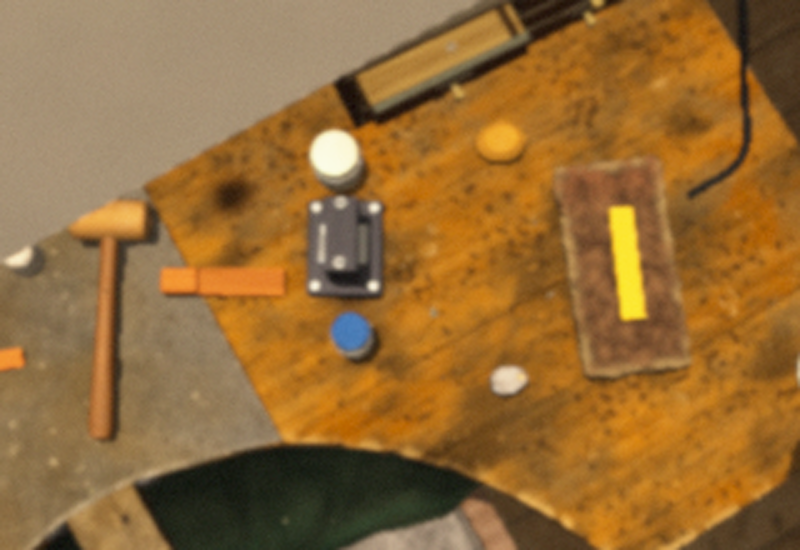

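View pics/s13.png

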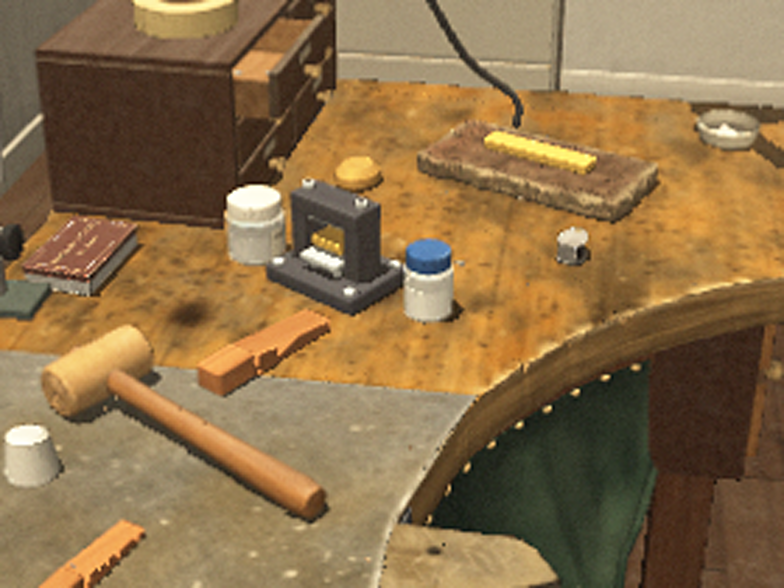

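```bash
python3 - <<'E'
from h import *
a=cv2.imread("pics/top0.png",0).astype(np.float32); b=cv2.cvtColor(ctrl.get_image("top"),cv2.COLOR_RGB2GRAY).astype(np.float32)
for n,(x,y,h) in dict(presslow=(288,240,8),flux=(290,264,12),pum=(284,193,12),loupe=(353,282,9),wax=(350,187,12),mallet=(195,218,13),brick=(398,275,12)).items():
    t=a[y-h:y+h,x-h-4:x+h+4]; s=b[y-h-5:y+h+5,x-h-9:x+h+9]
    r=cv2.matchTemplate(s,t,cv2.TM_CCOEFF_NORMED); i=np.unravel_index(r.argmax(),r.shape); print(n,np.array(i)-5,round(float(r.max()),3))
st()
E
python3 -m handwheel '[[0.036,[0,0,0],[0,0,0]],[0.036,[0,0,0],[0,0,0]]]'
python3 -c "
from station import ctrl; print(ctrl.finish_job())"
```

```text
presslow [0 0] 0.954
flux [0 0] 0.992
pum [0 0] 1.0
loupe [0 0] 0.999
wax [0 0] 0.996
mallet [0 0] 0.998
brick [0 0] 0.99
t 19.53 pos [ 0.4502 -0.1775  0.1998] F [ 0.0508 -0.2007 -0.3832] tq [-0.0212  0.0052 -0.0297] op 0.0361
[[ 0.0003  0.1206 -0.9927]
 [-0.0002 -0.9927 -0.1206]
 [-1.      0.0003 -0.0003]] q [-0.5294 -0.2748  1.9674 -0.      1.4485  0.9204]
t: 19.7
tool_pos: [0.4502, -0.1743, 0.1992]
tool_rot: [2.156, 0.137, -2.156]
contact_force: [0.6, 0.4, -0.4]
opening: 0.0359
the job is handed in; nothing more can be done
None
```

The job is done and handed in at about 20 s of the 72 s allowed. I rocked the wedge about the jaw in swings of about 0.1 rad each way, with a light pull. It came free with about 9 N at most in the end-of-move readings, so the press never took a pull near the 23 N that would slide it. I laid the wedge flat on the bench, about 20 mm clear of the press. Then I drew the bar out with about 3 N and laid it flat along the middle of the brick.

**Last checks:**
- **Things left in place:** comparing the top camera's first and last pictures shows no shift, to the nearest pixel (about 2.4 mm), of the press, brick, both jars, loupe, wax or mallet. I did not measure the borax dish.
- **Robot:** the gripper ended clear of everything, about 0.2 m above the bench, with the force reading near zero.
- **Failures:** no check failed or disagreed.

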